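# Load the club-shaft plugs by length into the drilling jig and clamp them

### The arm

A 6-joint arm with a two-finger parallel gripper is mounted at the origin on a cart in front of the work surface, level with it; the furniture and walls round the work are solid. World frame = base frame: x ahead of the robot, y to its left, z up, the work surface at z = 0. Lengths are in m, angles in rad, forces in N, time in s.
With the tool pointing down it reaches from about 0.275 to 0.875 m from the base axis. Payload 12.5 kg.
Tool frame: the origin (TCP) lies on the centre line of the jaws, within the pads' length; the fingertips stand r.finger_overhang ahead of it and the grasp point (between the pads) lies 3 mm ahead of it (r.finger_overhang is the distance from the TCP to the fingertips, in m); z points along the fingers, y is the line along which they close (so a half turn about z gives the same grasp; the last joint's range is limited). The gripper opens to 85 mm and grips with 20 to 120 N. Pads are 22 mm wide; open, the fingers measure 114 mm over their backs; the gripper's body (76 mm by 85 mm) begins 54 mm behind the grasp point. The pads swing forward as they close: fully open they stand 13 mm farther back than shut.
Start: joints at [1.201, 0.351, 1.652, -0, 1.139, -0.085], TCP at [0.154, 0.528, 0.253] pointing down, gripper open.
Joint ranges: [-2.75, 2.75], [-0.79, 2.1], [0.01, 2.65], [-1.57, 4.71], [0.07, 3.14], [-2.87, 2.87]. Speed limits (rad/s): [2.22, 2.22, 2.79, 3.14, 3.14, 3.14].

### API

Orientations are given as a unit quaternion [x, y, z, w].
In Python, from cell import r, optics gives the robot as it stands. The module is installed in compiled form; this text tells all that it offers. Calls block until the motion is done:
- r.move_to(position, orientation): joint-space move of the TCP to a pose.
- r.move_linear(position, rot=None, vel=0.15): straight line of the TCP; rot=None keeps the orientation; vel is the mean speed in m/s.
- r.set_joints(angles): joint-space move.
- r.set_gripper(opening, squeeze=None): opening from 0.0 (shut) to 1.0 (fully open); squeeze is the grip in N (None keeps the last); returns when the fingers have stopped.
- r.sleep(seconds).
- r.inverse_kinematics(position, orientation): joint angles nearest the present ones, or None.
- optics.get_image(name): name is "side" or "top"; returns a dict with "pixels" (420x560x3 uint8, red, green, blue), "depth" (420x560 float32, m along the optical axis (not along the pixel's ray), 0 where there is no reading), "fx", "fy", "cx", "cy" (pixels), "D" ([k1, k2, p1, p2, k3] as OpenCV has them; the pictures are not rectified), "camera_from_world" (4x4, takes a point from world to camera coordinates). Camera axes: x right, y down, z forward; pixel columns grow to the right and rows downward; lengths in m; the calibration is good to about 2 mm. A picture is of the moment at which its call begins.
A pose or a line that the arm cannot do raises r.PlanningError and nothing moves.
- r.hand_in(): hands the job in; it is judged then, once.
Readings, each from a call of its own:
- r.current_t(): time.
- r.current_q(): joint angles.
- r.current_qvel(): joint speeds.
- r.current_effort(): joint torques, N m.
- r.current_tool_pos(): TCP position.
- r.current_ee_rot(): TCP orientation.
- r.current_contact_force(): force on the tool from outside, world axes, zero at the start.
- r.current_torque(): the same for the moment, N m.
- r.current_opening(): opening from 0.0 (shut) to 1.0 (fully open).
- r.current_finger_force(): force on a finger pad.
Only numpy, scipy, OpenCV 4.12 (cv2) and the standard library are available. Lean on these libraries where they do the work, as an engineer would, in place of code of your own. Each camera call takes 0.05 s, during which the arm holds its last target. There are 200 camera calls.

### The job

Three of the four loose metal shaft-extension plugs are due for cross-drilling: lay each one in the jig's nest of its own length, lying level in both V cradles between the brass stops; the fourth plug is too long for any nest, so leave it where it is. When all three are in, swing the red lever of the toggle clamp down and over until it snaps fully closed, so that the bar holds the plugs down. Do not shift the caliper, the screwdriver or the putter head.

Things in the scene. Friction and masses are not known exactly. Their poses are not given: they have to be found in the camera images.
- clamp_lever (a joint): red-handled toggle-clamp lever, rad: 0 = open, upright, hold-down bar swung up clear of the nests; grows as it swings down away from the nests; 1.488 = closed on its stop, nearly level. Once tipped past about 0.3 the bar's weight carries it to about 1.15, where sprung rubber feet meet the plugs and it resists (a few newtons) up to dead centre at 1.33; past that it snaps shut and stays
- lever_grip (a point): point on the centre line of the clamp lever's red round grip (18 mm thick), 110 mm from the lever's pivot; the grip reaches from 50 to 132 mm from the pivot. Open, its end stands 194 mm above the bench and the lever stays so until pushed; closed, this point is 72 mm above the bench. The raised hold-down bar stands behind it on the nests' side, up to 140 mm above the bench
- lever_pivot (a point): pivot of the clamp lever, 62 mm above the bench. Its axes are the jig's: x across the rows (the lever's hinge line), y from the clamp towards the nests, whose centres lie at y = +125 mm, z up. The lever swings from +z (open) down to -y (closed). The jig is a grey plate 156 x 226 x 12 mm, fixed to the bench; the clamp's steel cheeks reach 72 mm above the bench
- plug_60_mid (a point): centre of the 60 mm long loose plug: a turned grey metal cylinder, 16 mm in diameter, with three thin dark grooves near each end, about 32 g. y runs along it (either way round is the same). It lies on its side on the bench, its centre 8 mm up, and can roll
- plug_75_mid (a point): centre of the 75 mm long loose plug: a turned grey metal cylinder, 16 mm in diameter, with three thin dark grooves near each end, about 40 g. y runs along it (either way round is the same). It lies on its side on the bench, its centre 8 mm up, and can roll
- plug_90_mid (a point): centre of the 90 mm long loose plug: a turned grey metal cylinder, 16 mm in diameter, with three thin dark grooves near each end, about 49 g. y runs along it (either way round is the same). It lies on its side on the bench, its centre 8 mm up, and can roll
- plug_105_mid (a point): centre of the odd, 105 mm long plug, otherwise the same as the rest (16 mm in diameter, lying on the bench); it is too long for every nest. y runs along it
- nest_60_seat (a point): nest of the 60 mm plug, in any of the jig's three rows (46 mm apart): where a seated plug's centre lies, 36 mm above the bench; y along the row. Two dark V cradles (8 mm thick, 28 mm wide, centred 20 mm either side along y, tops 4 mm below this point) and a brass stop at each end, this high, inner faces 66 mm apart, bevelled at the top. Between the cradles fingers have room down to 18 mm below this point
- nest_75_seat (a point): nest of the 75 mm plug, in any of the jig's three rows (46 mm apart): where a seated plug's centre lies, 36 mm above the bench; y along the row. Two dark V cradles (8 mm thick, 28 mm wide, centred 20 mm either side along y, tops 4 mm below this point) and a brass stop at each end, this high, inner faces 81 mm apart, bevelled at the top. Between the cradles fingers have room down to 18 mm below this point
- nest_90_seat (a point): nest of the 90 mm plug, in any of the jig's three rows (46 mm apart): where a seated plug's centre lies, 36 mm above the bench; y along the row. Two dark V cradles (8 mm thick, 28 mm wide, centred 20 mm either side along y, tops 4 mm below this point) and a brass stop at each end, this high, inner faces 96 mm apart, bevelled at the top. Between the cradles fingers have room down to 18 mm below this point
- caliper: digital caliper lying on the bench right of the jig, 66 x 200 x 13 mm; bystander
- screwdriver_red: screwdriver with a red handle, 194 mm long, lying at the front right; bystander
- putter_head: black mallet putter head, 60 x 93 x 42 mm, on the far right of the jig; bystander
Mind the look-alikes: they are no part of the job. What is shaped like the part that bears plug_75_mid but purple is not meant.

How it is judged:
By the outcome, as a careful person would: the job done as asked, in the order asked, and still so for the second after the job is handed in, with the robot touching nothing.
It also fails if it takes over 64 s, if anything falls off the work surface, if the arm or the gripper's body presses on something with over 40 N, if the wrist force passes 120 N, or if a joint passes its speed limit or range.

## Working session

There is one attempt and no reset: what is moved stays moved. The work goes in short steps, each a Python script; the robot and the scene stay as the last script left them, time stands still between calls to the robot, and variables do not carry over. Pictures are saved under pics/ and viewed, at most 10 in all, crops included, and the job is handed in when it is done.

```bash
mkdir -p pics; python3 - <<'E'
from cell import r, optics
import cv2,numpy as np,pickle
for n in("top","side"):
    d=optics.get_image(n); pickle.dump(d,open(f"{n}.pkl","wb"))
    cv2.imwrite(f"pics/{n}0.png",cv2.resize(d["pixels"][:,:,::-1],(800,600),interpolation=cv2.INTER_CUBIC))
    T=np.array(d["camera_from_world"]);print(n,d["fx"],d["fy"],d["cx"],d["cy"],d["D"],-T[:3,:3].T@T[:3,3],T[:3,:3].round(3).tolist())
print(r.finger_overhang,r.current_t(),r.current_ee_rot(),r.current_tool_pos())
E
```

```text
top 542.6557258428975 542.6557258428975 283.2539518816376 214.6107552827422 [-0.08769655  0.          0.          0.          0.        ] [ 0.37211266 -0.01217045  1.71188872] [[-0.001, -1.0, 0.019], [-0.997, -0.001, -0.074], [0.074, -0.019, -0.997]]
side 484.4470868601475 484.4470868601475 276.7266516864937 212.7524526194218 [-0.01824535  0.          0.          0.          0.        ] [0.33993639 1.05721248 0.79813882] [[-0.989, -0.15, -0.008], [-0.07, 0.51, -0.858], [0.132, -0.847, -0.514]]
0.022 0.1 [ 1.41928773e-01  9.89876728e-01 -5.19773268e-04 -1.26675112e-04] [0.15441216 0.52760089 0.25278561]
```

View pics/top0.png

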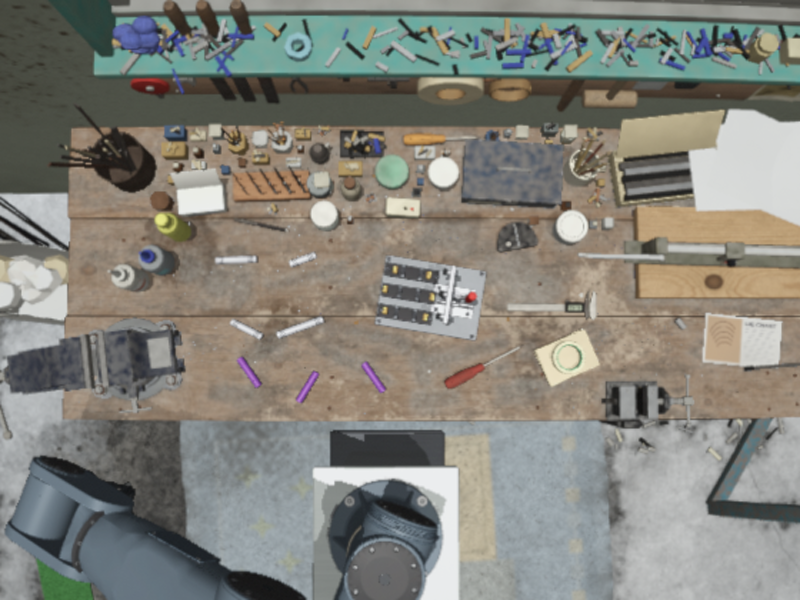

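View pics/side0.png

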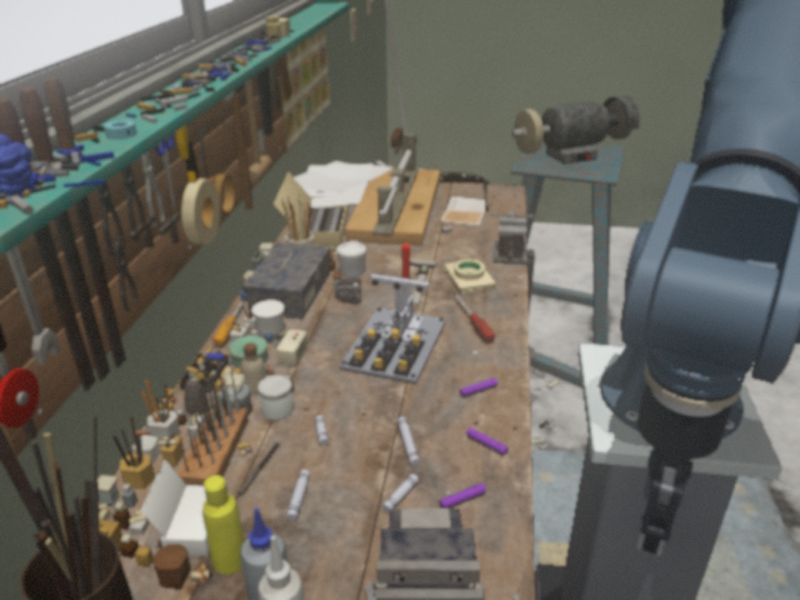

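The top view (800-px scale) shows grey plugs at about (236,260), (302,259), (246,328) and (300,327). The purple look-alikes are at (249,372), (307,386) and (373,377). The jig is at (430,297), its nests on the left (+y) and the red lever end at (472,297). Next I measure the plugs and the brass stops.

```bash
cat > h.py <<'E'
import cv2,numpy as np,pickle
def ray(d,uv,z):
    K=np.array([[d["fx"],0,d["cx"]],[0,d["fy"],d["cy"]],[0,0,1]]);T=np.array(d["camera_from_world"])
    p=cv2.undistortPoints(np.float64(uv).reshape(-1,1,2),K,np.array(d["D"])).reshape(-1,2)
    v=np.c_[p,np.ones(len(p))]@T[:3,:3]; c=-T[:3,:3].T@T[:3,3]
    return c+v*((z-c[2])/v[:,2])[:,None]
def proj(d,P):
    K=np.array([[d["fx"],0,d["cx"]],[0,d["fy"],d["cy"]],[0,0,1]]);T=np.array(d["camera_from_world"])
    return cv2.projectPoints(np.float64(P).reshape(-1,1,3),cv2.Rodrigues(T[:3,:3])[0],T[:3,3],K,np.array(d["D"]))[0].reshape(-1,2)
def plugs(d,cents,rad,z=.008,exclude=True):
    hsv=cv2.cvtColor(d["pixels"],cv2.COLOR_RGB2HSV); out=[]
    m=((hsv[:,:,1]<60)&(hsv[:,:,2]>125)).astype(np.uint8)
    n,l,s,c=cv2.connectedComponentsWithStats(cv2.morphologyEx(m,cv2.MORPH_CLOSE,np.ones((3,3))))
    for q in cents:
        k=[i for i in range(1,n) if s[i,4]>25 and np.hypot(*(c[i]-q))<rad]
        for i in k:
            ys,xs=np.where(l==i); P=ray(d,np.c_[xs,ys],z)[:,:2]
            rr=cv2.minAreaRect(np.float32(P*1000)); 
            mu=P.mean(0); w,V=np.linalg.eigh(np.cov((P-mu).T)); a=V[:,1]
            t=(P-mu)@a; ctr=np.float64(rr[0])/1000
            out.append((c[i].round(1).tolist(),ctr.round(4).tolist(),np.round(rr[1],1).tolist(),round(float(np.sqrt(12*w[1])*1000),1),round(float(np.degrees(np.arctan2(a[1],a[0]))),1),mu.round(4).tolist()))
    return out
E
python3 - <<'E'
from h import *
d=pickle.load(open("top.pkl","rb")); S=.7
for o in plugs(d,[(236*S,260*S),(302*S,259*S),(246*S,328*S),(300*S,327*S)],8): print(o)
e=pickle.load(open("side.pkl","rb"))
for o in plugs(e,[(299*S,492*S),(321*S,430*S),(407*S,440*S),(401*S,492*S)],10): print("side",o)
for n,d,z,(x0,x1,y0,y1) in(("top",d,.036,(260,345,175,245)),("side",e,.036,(235,315,210,275))):
    h=cv2.cvtColor(d["pixels"],cv2.COLOR_RGB2HSV)
    m=((h[:,:,0]>14)&(h[:,:,0]<32)&(h[:,:,1]>110)&(h[:,:,2]>90)).astype(np.uint8); k=np.zeros_like(m);k[y0:y1,x0:x1]=1
    nn,l,s,c=cv2.connectedComponentsWithStats(m*k)
    for i in range(1,nn):
        if s[i,4]>2: print(n,c[i].round(1),s[i,4],ray(d,c[i],z)[0].round(4))
    m=(((h[:,:,0]<8)|(h[:,:,0]>172))&(h[:,:,1]>150)).astype(np.uint8);k[:]=0;k[160:250,255:350]=1
    nn,l,s,c=cv2.connectedComponentsWithStats(m*k)
    for i in range(1,nn): print(n,"red",c[i].round(1),s[i])
a=cv2.resize(d["pixels"][200:275,235:320],(0,0),fx=5,fy=5,interpolation=cv2.INTER_CUBIC)
t=pickle.load(open("top.pkl","rb"))["pixels"][170:245,255:350]; a=a[:,:,::-1]
t=cv2.resize(t,(0,0),fx=5,fy=5,interpolation=cv2.INTER_CUBIC)[:,:,::-1]
u=cv2.resize(pickle.load(open("top.pkl","rb"))["pixels"][170:245,145:235],(0,0),fx=4,fy=3,interpolation=cv2.INTER_CUBIC)
a=cv2.resize(a,(320,375)); cv2.imwrite("pics/jig.png",np.vstack([np.hstack([t,a]),np.pad(u[:,:,::-1],((0,0),(0,475+320-360),(0,0)))]))
E
```

```text
top [276.5 189. ] 6 [ 0.5771 -0.0227  0.036 ]
top [299.2 192.3] 6 [ 0.5668 -0.0931  0.036 ]
top [269.7 202.8] 6 [ 0.5339 -0.0015  0.036 ]
top [301.2 207.5] 4 [ 0.5194 -0.0995  0.036 ]
top [269.7 217.8] 6 [ 0.4872 -0.0015  0.036 ]
top red [329.2 207.6] [326 205   7   6  30]
side [259.6 232.8] 16 [ 0.5682 -0.0815  0.036 ]
side [276.3 233.2] 23 [ 0.5202 -0.0859  0.036 ]
side [290.8 237.3] 16 [ 0.4766 -0.0706  0.036 ]
side [250.9 247.8] 29 [ 0.5783 -0.0048  0.036 ]
side [265.  253.6] 29 [0.5355 0.0168 0.036 ]
side [282.1 254.7] 28 [0.4892 0.0153 0.036 ]
side red [283.8 180.1] [282 170   4  23  65]
```

View pics/jig.png

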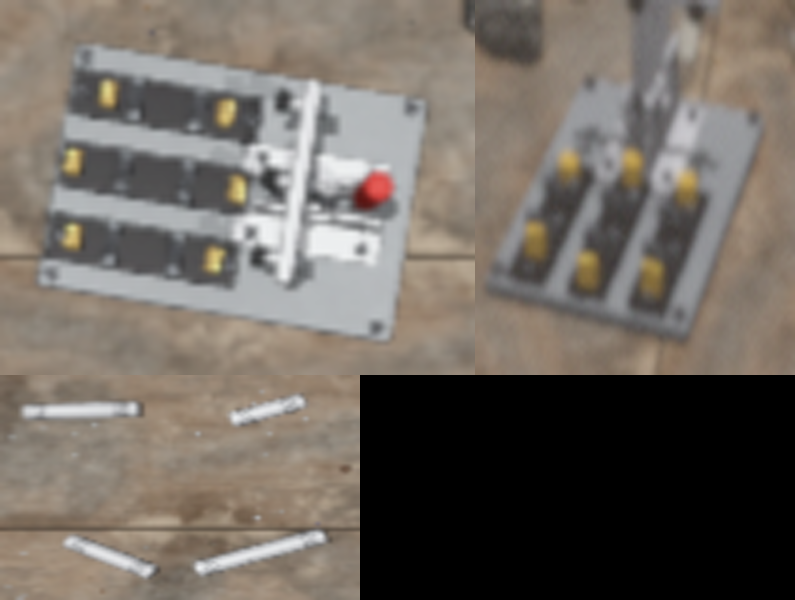

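The rows check out: top-row stops are about 66 mm apart inside (60 nest), middle about 96 mm (90 nest), bottom about 81 mm (75 nest). Next I fix the plug mask and refine the jig pose.

```bash
python3 - <<'E'
from h import *
S=.7
d=pickle.load(open("top.pkl","rb"));e=pickle.load(open("side.pkl","rb"))
def pl(d,name,cs):
    px=d["pixels"].astype(float)
    for q in cs:
        x,y=int(q[0]*S),int(q[1]*S);w=22
        c=px[y-w:y+w,x-w:x+w].min(2)  # wood has low blue
        c=cv2.resize(c,(0,0),fx=4,fy=4,interpolation=cv2.INTER_LINEAR)
        m=(c>(np.percentile(c,50)+c.max())/2).astype(np.uint8)
        m=cv2.morphologyEx(m,cv2.MORPH_CLOSE,np.ones((9,9)))
        n,l,s,_=cv2.connectedComponentsWithStats(m);i=1+s[1:,4].argmax()
        ys,xs=np.where(l==i); P=ray(d,np.c_[(xs+.5)/4-.5+x-w,(ys+.5)/4-.5+y-w],.012 if name=="top" else .010)[:,:2]
        rr=cv2.minAreaRect(np.float32(P*1000)); mu=P.mean(0);a=np.linalg.eigh(np.cov((P-mu).T))[1][:,1]
        print(name,q,"ctr",np.round(rr[0],1),"size",np.round(rr[1],1),"mean",(mu*1000).round(1),"ang",np.degrees(np.arctan2(a[1],a[0])).round(1)%180)
pl(d,"top",[(236,260),(302,259),(246,328),(300,327)])
pl(e,"side",[(299,492),(321,430),(401,492),(407,440)])
# plate
h=cv2.cvtColor(d["pixels"],cv2.COLOR_RGB2HSV);m=(h[:,:,1]<45).astype(np.uint8);k=np.zeros_like(m);k[172:243,257:347]=1
m=cv2.morphologyEx(m*k,cv2.MORPH_OPEN,np.ones((3,3)))
n,l,s,_=cv2.connectedComponentsWithStats(m);i=1+s[1:,4].argmax();ys,xs=np.where(l==i)
P=ray(d,np.c_[xs,ys],.012)[:,:2]*1000;rr=cv2.minAreaRect(np.float32(P));print("plate",rr)
# brass weighted
for n,d,cs in(("top",d,[(276.5,189),(299.5,192.3),(269.7,202.8),(302,207.5),(269.7,217.8),(298,222)]),("side",e,[(250.9,247.8),(259.6,232.8),(265,253.6),(276.3,233.2),(282.1,254.7),(290.8,237.3)])):
    p=d["pixels"].astype(float);w=np.clip(p[:,:,0]-p[:,:,2]-45,0,None);o=[]
    for q in cs:
        x,y=map(round,q);r_=4;Y,X=np.mgrid[y-r_:y+r_+1,x-r_:x+r_+1];W=w[y-r_:y+r_+1,x-r_:x+r_+1]
        o.append([(X*W).sum()/W.sum(),(Y*W).sum()/W.sum()])
    R=ray(d,o,.034 if n=="top" else .030)*1000
    for j in(0,2,4): a=R[j,:2]-R[j+1,:2];print(n,R[j].round(1),R[j+1].round(1),"mid",((R[j]+R[j+1])/2)[:2].round(1),"len",np.hypot(*a).round(1),"ang",np.degrees(np.arctan2(a[1],a[0])).round(1))
# depth check
d=pickle.load(open("top.pkl","rb"));print(d["depth"][182,165],d["depth"][230,180],d["depth"][207,329])
E
```

```text
top (236, 260) ctr [604.5 331. ] size [13.1 88.1] mean [604.4 331. ] ang 92.2
top (302, 259) ctr [605.2 182.9] size [13.3 60.1] mean [604.8 183.5] ang 109.6
top (246, 328) ctr [450.6 306.2] size [74.9 11.9] mean [450.6 305.8] ang 63.1
top (300, 327) ctr [455.  187.4] size [ 13.  105.6] mean [454.7 188. ] ang 109.7
side (299, 492) ctr [606.9 328.8] size [13.6 92.3] mean [606.9 330.1] ang 91.7
side (321, 430) ctr [608.4 180.5] size [13.5 61.9] mean [607.9 182.1] ang 110.1
side (401, 492) ctr [451.4 304.3] size [76.8 14.5] mean [452.1 305.6] ang 63.4
side (407, 440) ctr [458.  185.6] size [ 13.7 107.5] mean [457.1 188.2] ang 109.3
plate ((522.2250366210938, -104.36979675292969), (198.63327026367188, 282.59710693359375), 1.6369839906692505)
top [579.1 -21.7  34. ] [567.9 -95.1  34. ] mid [573.5 -58.4] len 74.2 ang 81.3
top [536.7   0.   34. ] [ 520.  -102.1   34. ] mid [528.3 -51. ] len 103.5 ang 80.7
top [490.   0.  34.] [476.6 -87.2  34. ] mid [483.3 -43.6] len 88.2 ang 81.3
side [581.5 -16.1  30. ] [570.2 -92.5  30. ] mid [575.9 -54.3] len 77.2 ang 81.6
side [538.6   5.7  30. ] [522.2 -98.9  30. ] mid [530.4 -46.6] len 105.9 ang 81.1
side [491.7   5.6  30. ] [477.9 -83.6  30. ] mid [484.8 -39. ] len 90.2 ang 81.2
1.7030134 1.7016076 1.5278869
```

Lengths match: 90 mm plug at (606,330), 60 mm at (606,182), 75 mm at (451,305); the 105 mm one at (456,187) stays put. The purple pieces are excluded by colour. Jig yaw is 81.1° and the middle nest is at about (529,-50). I place the 75 mm plug first.

```bash
cat > act.py <<'E'
import numpy as np
from cell import r, optics
PL={75:((.4512,.3055),63.3),60:((.6066,.1825),109.8),90:((.6057,.3303),92.0)}
A=81.1; u=np.array([np.cos(np.radians(A)),np.sin(np.radians(A))]); v=np.array([u[1],-u[0]])
MID=np.array([.5293,-.0502]); NEST={60:MID+.046*v,90:MID,75:MID-.046*v}
PIV=MID-.125*u
def q(a): a=np.radians(a)/2; return [np.cos(a),np.sin(a),0,0]
def pick(n):
    (x,y),a=PL[n]; r.set_gripper(.5,squeeze=40)
    r.move_to([x,y,.15],q(a)); r.move_linear([x,y,.023],vel=.15)
    print("z",r.current_tool_pos().round(4) if hasattr(r.current_tool_pos(),'round') else r.current_tool_pos(),r.current_contact_force())
    r.set_gripper(0.0,squeeze=40); print(n,"opening",r.current_opening(),r.current_finger_force())
    r.move_linear([x,y,.13],vel=.2)
def place(n):
    x,y=NEST[n]; r.move_to([x,y,.13],q(A)); print("held",r.current_opening())
    r.move_linear([x,y,.075],vel=.15); r.move_linear([x,y,.052],vel=.05); print("F",np.round(r.current_contact_force(),1))
    r.set_gripper(.36); r.move_linear([x,y,.14],vel=.2); print("t",r.current_t())
E
python3 - <<'E'
from act import *
from h import *
d=pickle.load(open("top.pkl","rb"));print(ray(d,(329.2,207.6),.194),"expect",PIV,NEST)
print([r.inverse_kinematics([*p,.02],q(a)) is not None for p,a in PL.values()],[np.round(r.inverse_kinematics([*p,.052],q(A)),2) for p in NEST.values()])
x,y=PL[75][0]; r.move_to([x,y,.22],q(PL[75][1]))
pick(75)
c=optics.get_image("side");cv2.imwrite("pics/held.png",cv2.resize(c["pixels"][230:380,180:380,::-1],(600,450)))
place(75)
E
```

```text
[[ 0.50533695 -0.16998613  0.194     ]] expect [ 0.5099612  -0.17369498] {60: array([ 0.57474615, -0.05731668]), 90: array([ 0.5293, -0.0502]), 75: array([ 0.48385385, -0.04308332])}
[True, True, True] [array([-0.18,  0.67,  1.71, -0.  ,  0.76, -0.02]), array([-0.18,  0.61,  1.83, -0.  ,  0.7 , -0.03]), array([-0.18,  0.56,  1.95, -0.  ,  0.63, -0.03])]
z [0.4518 0.3059 0.0241] [-0.00080226  0.59829761  0.03780799]
75 opening 0.17156674151233442 38.92811179161072
held 0.16685652192792758
F [ 4.  -0.4  0.6]
t 7.8
```

```bash
python3 - <<'E'
from act import *
from h import *
pick(60)
a=optics.get_image("side")["pixels"][200:275,235:330];b=optics.get_image("top")["pixels"][165:250,230:350]
cv2.imwrite("pics/after75.png",np.hstack([cv2.resize(p,(400,400),interpolation=cv2.INTER_CUBIC) for p in(a,b)])[:,:,::-1])
E
```

```text
z [0.6072 0.1825 0.024 ] [ 0.31527502 -0.08676678  0.39351395]
60 opening 0.1686576664262964 39.104610085487366
```

View pics/after75.png

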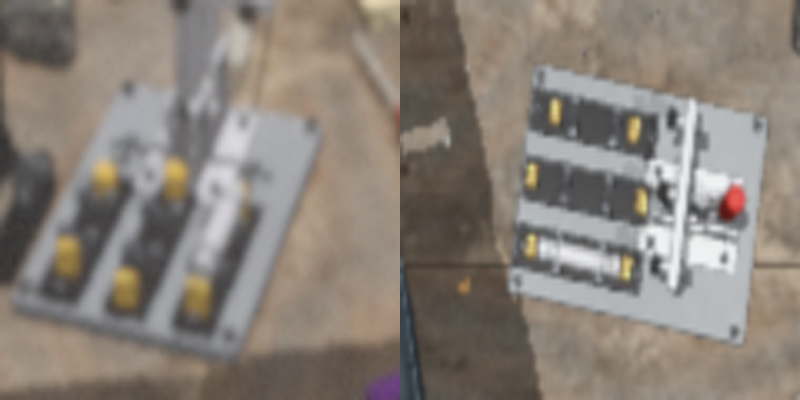

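The 75 mm plug lies centred between its stops in the near row: (578,258) in the right half, (215,235) in the left half. I go on with the 60 and 90 mm plugs.

```bash
python3 - <<'E'
from act import *
from h import *
place(60); pick(90); place(90)
r.set_gripper(0.0)
# stage beside open lever, nest side, above the bar
p=PIV+.06*u; r.move_to([*p,.22],q(A))
c=optics.get_image("side")["pixels"][160:275,225:335];b=optics.get_image("top")["pixels"][165:250,230:350]
cv2.imwrite("pics/all3.png",np.hstack([cv2.resize(p,(400,400),interpolation=cv2.INTER_CUBIC) for p in(c,b)])[:,:,::-1])
print(r.current_t())
E
```

```text
held 0.1670772898325479
F [3.7 0.5 0.9]
t 14.2083
z [0.6063 0.3305 0.0241] [-0.0846811  -0.23101097  0.09058276]
90 opening 0.16825773379876746 39.09872889518738
held 0.16604609143342358
F [ 4.4 -0.2  1.4]
t 21.4417
22.4333
```

View pics/all3.png

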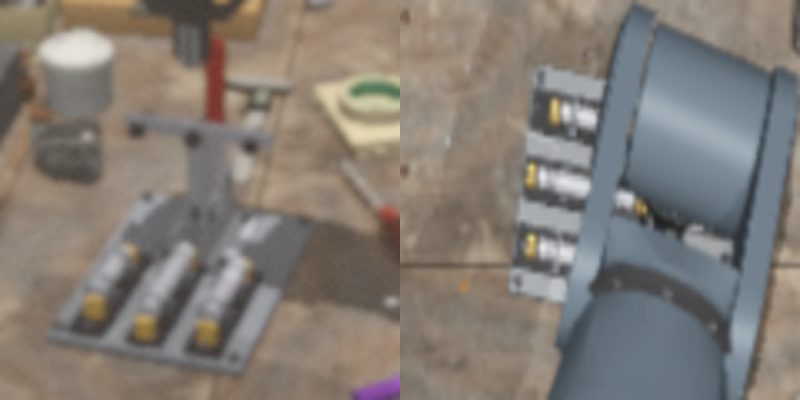

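All three plugs are seated between their stops: (110,285), (170,285) and (225,290) in the left half. The red lever stands upright at (217,80). Next I tip the lever, then press it down.

```bash
python3 - <<'E'
from act import *
from h import *
def at(s): return PIV+s*u
r.move_linear([*at(.045),.182],vel=.15)
r.move_linear([*at(-.040),.182],vel=.08); print(np.round(r.current_contact_force(),1))
r.move_linear([*at(-.114),.175],vel=.15); r.sleep(.4); print(np.round(r.current_contact_force(),1))
for z in np.r_[.15,.14,.13:.104:-.004,.1035]:
    r.move_linear([*at(-.114),z],vel=.04); print(round(z,4),np.round(r.current_contact_force(),1))
r.move_linear([*at(-.114),.20],vel=.2)
r.move_to([.35,.05,.30],q(A)) 
c=optics.get_image("side")["pixels"][160:275,225:335];b=optics.get_image("top")["pixels"][165:250,230:350]
cv2.imwrite("pics/closed.png",np.hstack([cv2.resize(p,(400,400),interpolation=cv2.INTER_CUBIC) for p in(c,b)])[:,:,::-1])
print(r.current_t())
E
```

```text
[ 0.5 -0.5  0.9]
[ 0.7  0.5 -0. ]
0.15 [-0.  -0.1 -0.8]
0.14 [ 0.4 -0.   1. ]
0.13 [ 0.6 -0.4  0.8]
0.126 [-0.4 -0.6  0.2]
0.122 [0.2 0.5 0.2]
0.118 [-0.  -0.5  0.3]
0.114 [ 0.3 -0.2 -0.6]
0.11 [ 0.2  0.4 -0. ]
0.106 [-0.5  0.5 -0.8]
0.1035 [ 0.7 -0.6  1.6]
30.5833
```

View pics/closed.png

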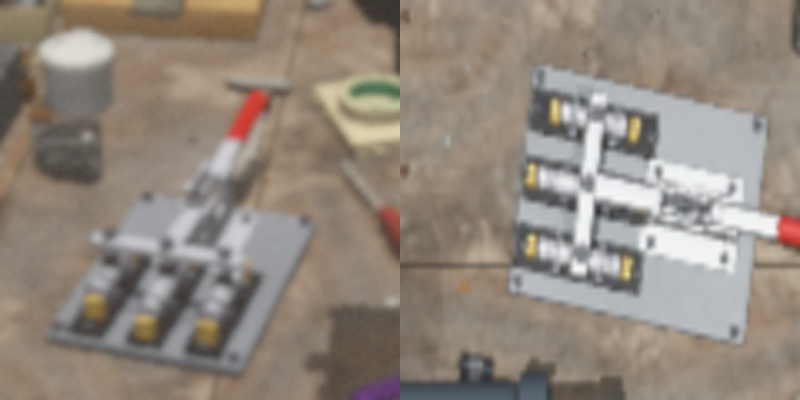

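The bar lies across all three plugs and the lever is down. I check its angle with the depth picture.

```bash
python3 - <<'E'
from act import *
from h import *
for n in("top","side"):
    d=optics.get_image(n);h=cv2.cvtColor(d["pixels"],cv2.COLOR_RGB2HSV)
    m=((h[:,:,0]<8)|(h[:,:,0]>172))&(h[:,:,1]>150)&(d["depth"]>0)
    k=np.zeros_like(m)
    c=proj(d,[[*(PIV-.095*u),.08]])[0].astype(int);k[c[1]-25:c[1]+25,c[0]-25:c[0]+25]=1;m&=k.astype(bool)
    ys,xs=np.where(m);z=d["depth"][ys,xs]
    K=np.array([[d["fx"],0,d["cx"]],[0,d["fy"],d["cy"]],[0,0,1]]);T=np.array(d["camera_from_world"])
    p=cv2.undistortPoints(np.float64(np.c_[xs,ys]).reshape(-1,1,2),K,np.array(d["D"])).reshape(-1,2)
    W=(np.c_[p*z[:,None],z]-T[:3,3])@T[:3,:3]
    s=(W[:,:2]-PIV)@u;b=(W[:,:2]-PIV)@v
    for lo in np.arange(-.15,-.03,.015):
        g=(s>=lo)&(s<lo+.015)
        if g.any():print(n,lo.round(3),g.sum(),"zmax/med",W[g,2].max().round(4),np.median(W[g,2]).round(4),"lat",b[g].mean().round(4))
E
```

```text
top -0.135 14 zmax/med 0.0884 0.0799 lat -0.0049
top -0.12 23 zmax/med 0.0835 0.0778 lat -0.0032
top -0.105 28 zmax/med 0.0873 0.078 lat -0.0038
top -0.09 25 zmax/med 0.0813 0.0754 lat -0.0034
top -0.075 23 zmax/med 0.0805 0.0757 lat -0.0029
top -0.06 10 zmax/med 0.0764 0.0735 lat -0.0025
side -0.135 3 zmax/med 0.0817 0.0793 lat -0.0024
side -0.12 13 zmax/med 0.0825 0.0786 lat -0.0026
side -0.105 14 zmax/med 0.0803 0.0769 lat -0.0015
side -0.09 12 zmax/med 0.0788 0.0761 lat -0.002
side -0.075 6 zmax/med 0.0775 0.0757 lat -0.0015
side -0.06 9 zmax/med 0.0789 0.076 lat -0.0031
```

At 110 mm from the pivot the grip's top is at about 79 mm, so its centre is near 71 mm. The closed value is 72 mm and the 1.15 rad rest would be about 107 mm, so the clamp is fully closed.

```bash
python3 -c "
from cell import r
print(r.hand_in(), r.current_t())"
```

```text
the job is handed in; nothing more can be done
the job is handed in; nothing more can be done
```

I laid the 60, 75 and 90 mm plugs in their own nests and closed the toggle clamp fully over them, without going near the 105 mm plug or the bystanders; the job is handed in, at about 31 s of the 64 s allowed.

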